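Load two guitar slides into the gravity feed in order

ROBOT

A 6-joint arm with a two-finger parallel gripper is mounted at the origin on the work surface. World frame = base frame: x ahead of the robot, y to its left, z up, the work surface at z = 0. Lengths are in mm, angles in rad, forces in N, time in s.
With the tool pointing down it reaches from about 350 to 775 mm from the base axis. Payload 7.3 kg.
Tool frame: the origin (TCP) lies midway between the tips of the shut fingers; the grasp point (between the pads) lies 19 mm behind it (grip_depth is the distance from the TCP to the grasp point, in mm); z points along the fingers, y is the direction in which the jaws open and shut (so a half turn about z gives the same grasp; the last joint's range is limited). The gripper opens to 92 mm and grips with 3 to 60 N. Pads are 19 mm wide; open, the fingers measure 130 mm over their backs; the gripper's body (75 mm by 190 mm) begins 47 mm behind the grasp point.
Start: joints at [0.965, 0.342, 1.524, -0, 1.275, -0.146], TCP at [232.968, 470.501, 226.741] pointing down, gripper open.
Joint ranges: [-2.53, 2.53], [-0.77, 2.02], [0.04, 2.7], [-1, 4.14], [0.28, 2.66], [-3.11, 3.11]. Speed limits (rad/s): [2.57, 2.57, 3.14, 3.14, 3.14, 3.14].

INTERFACE

Orientations are given as [roll, pitch, yaw] about the fixed x, y, z axes, in that order (R = Rz(yaw) Ry(pitch) Rx(roll)).
In Python, from plant import get_obs, capture, close_job, spot_in, silhouettes, mark_of, grip_depth gives the robot as it stands.
- The arm moves only by the tool servo_tool, never from a script. Its arguments are lists of equal length, an entry for each row: "slide": the shift along the tool's x, y, z normalised to -1 to 1, where 1 is 20 cm, a list of three; "rot": the turn, a rotation vector about the tool's x, y, z normalised to -1 to 1, where 1 is pi rad, a list of three; "claw": the finger opening in mm, from 0 to 91.8. A call has 1 to 5 rows; each row is the pose to reach, as a shift and turn from the pose commanded when the call began, along the tool's axes at that moment, turning the shorter way round; what a row does not reach only later rows make up. A row lasts 1/8 s, in which the tool goes at most 62.5 mm and 10.7 degrees, less where a joint would pass 70% of its speed; a pose out of reach is approached as far as the arm can. A call with a number of a shift or a turn outside -1 to 1 is refused whole. A call with a gripper value outside its range is refused whole. The fingers move at their own pace and stop on an object; the grip force is fixed at half the most. Time passes only in rows, so rows that repeat a pose let the fingers close. It gives the time, the measured TCP pose, the force and the opening at its end, in the units of the state.
- get_obs(): the state, without advancing time (a new reading comes with each control period).
- capture(name): name is "scene" or "top"; returns a dict with "frame" (400x640x3 uint8, red, green, blue), "depth" (400x640 float32, mm along the optical axis (not along the pixel's ray), 0 where there is no reading), "vertical_fov" (degrees; the focal length in pixels is half the picture's height over the tangent of half this angle, whatever the lens; pixels are square), "cx", "cy" (the principal point, pixels), "position" and "rotation" of the camera in the world. Camera axes: x right, y down, z forward; pixel columns grow to the right and rows downward; lengths in mm; the calibration is good to about 2 mm. A picture is of the moment at which its call begins.
- close_job(): hands the job in, once; it reports no verdict.
Trained networks look in the newest picture that a camera, given by its name, has taken for a name from the list of things; names that differ only in an ending like _2 or _b are one class to them, and where a whole thing is asked for, a point or a joint stands for the part that bears it (a point fixed in the world has none). Each returns a list of dicts, best first, with "confidence" (0 to 1); they miss things now and then, are a little off and sometimes report something else, mostly with a low value. They report only what shows in the picture. A call takes as long as a camera call. They do not tell look-alikes from the thing itself.
- spot_in(query, camera): "box" ([left, top, right, bottom] in pixels, round what is visible of it).
- silhouettes(query, camera): "pixels" (400x640 bool, what is visible of it) and "box" ([left, top, right, bottom] in pixels, round what is visible of it).
- mark_of(query, camera): "xy" ([column, row] in pixels: a listed point, or the origin of a listed thing).
The state is a dict: "time": time; "joint_positions": joint angles; "dq": joint speeds; "tau": joint torques, N m; "tool_pos": TCP position; "tcp_rot": TCP orientation; "contact_force": force on the tool from outside, world axes, zero at the start; "moment": the same for the moment, N m; "grip_width": finger opening in mm.
Only numpy, scipy, OpenCV 4.12 (cv2) and the standard library are available. Lean on these libraries where they do the work, as an engineer would, in place of code of your own. Each camera call takes 0.05 s, during which the arm holds its last target. There are 200 camera calls.

TASK

Load the two steel guitar slides into the aluminium gravity-feed rack, the wide one first and then the slim one, so that the wide one will be taken out first. Set each one down across the open upper part of the sloping channel and let it roll down: the wide slide must come to rest against the front lip and the slim one right behind it. Leave the white mug where it is.

Things in the scene. Friction and masses are not known exactly. Their poses are not given: they have to be found in the camera images.
- wide_slide_center (a point): The centre of the wide guitar slide, a plain polished steel tube 34 mm in outer diameter and 64 mm long (about 0.16 kg), lying loose on the desk and able to roll. Its x axis runs along the tube, level; y and z turn with it as it rolls. It lies somewhere to the robot's left of the rack.
- slim_slide_center (a point): The centre of the slim guitar slide, a plain polished steel tube 22 mm in outer diameter and 64 mm long (about 0.08 kg), lying loose on the desk and able to roll. Its x axis runs along the tube, level; y and z turn with it as it rolls. It lies somewhere to the robot's left of the rack.
- chute_load (a point): Loading place of the fixed rack: mid-floor point of the channel's open upper part, 53 mm above the desk. z up, y level uphill, x across (slides lie along x). Slick floor, 12 deg slope, 92 mm wide, open 62 mm up and down from here, walls 16 mm high, back lip 10 mm. Front lip 14 mm high, 140 mm down the floor; wire guard 43 mm over the floor 62 to 110 mm down. A slide let go 15 mm or less above it runs down.
- mug_center (a point): The centre of a white ceramic mug, 92 mm tall and 80 mm wide, standing on the desk on the far side; half-way up, z up. To be left alone.
Not all that is in view belongs to the job. Leave any blue or brown look-alike of the part that bears chute_load alone. What is shaped like the part that bears wide_slide_center but purple is not meant.

How it is judged:
By the outcome, as a careful person would: the job done as asked, in the order asked, and still so for the second after the job is handed in, with the robot touching nothing.
It also fails if it takes over 54 s, if anything falls off the work surface, if the arm or the gripper's body presses on something with over 40 N, if the wrist force passes 120 N, or if a joint passes its speed limit or range.

## Working session

There is one attempt and no reset: what is moved stays moved. The work goes in short steps, Python scripts to look and compute and a tool call to move; the robot and the scene stay as the last step left them, time stands still between calls to the robot, and variables do not carry over. Pictures are saved under pics/ and viewed, about 8 in all and at most 12, crops included, and the job is handed in when it is done.

Besides the shell and the picture viewer there is one more tool, called after "Emit:" by a JSON object that holds its "api" and its "payload", one argument or row to a line. servo_tool: Moves the arm, as the interface text tells. Scaled input: -1 to 1 covers 20 cm each way for a shift and pi rad each way for a turn. Its arguments: {"type":"object","properties":{"slide":{"type":"array","items":{"type":"array","items":{"type":"number"}}},"rot":{"type":"array","items":{"type":"array","items":{"type":"number"}}},"claw":{"type":"array","items":{"type":"number"}}},"required":["slide","rot","claw"]}

```bash
mkdir -p pics; ls
cat > h.py <<'E'
import numpy as np, cv2
from plant import *
def f(c): return 200/np.tan(np.radians(c["vertical_fov"])/2)
def world(c,u,v,d=None):
    if d is None:
        d=c["depth"][int(round(v)),int(round(u))]
    F=f(c); p=np.array([(u-c["cx"])/F*d,(v-c["cy"])/F*d,d])
    return np.array(c["rotation"])@p+np.array(c["position"])
def plane(c,u,v,z):
    a=world(c,u,v,1.); o=np.array(c["position"]); r=a-o
    return o+r*(z-o[2])/r[2]
def cloud(c,m):
    v,u=np.nonzero(m&(c["depth"]>0)); d=c["depth"][v,u]; F=f(c)
    P=np.stack([(u-c["cx"])/F*d,(v-c["cy"])/F*d,d],1)
    return P@np.array(c["rotation"]).T+np.array(c["position"])
def save(c,n): cv2.imwrite("pics/"+n,c["frame"][:,:,::-1])
E
python3 - <<'E'
from h import *
s=get_obs(); print(s["time"],s["tool_pos"],s["tcp_rot"],grip_depth)
for n in ["scene","top"]:
    c=capture(n); save(c,n+"0.png"); print(n,c["position"],np.round(c["rotation"],3).tolist(),c["vertical_fov"],c["cx"],c["cy"])
    for q in ["wide_slide_center","slim_slide_center","chute_load","mug_center"]:
        for r in mark_of(q,n)[:4]: print(q,"mark",np.round(r["xy"]),round(r["confidence"],2),np.round(world(c,*r["xy"])))
        for r in silhouettes(q,n)[:4]:
            P=cloud(c,r["pixels"]); print(q,"sil",np.round(r["box"]),round(r["confidence"],2),np.round(np.median(P,0)) if len(P) else None)
E
```

```text
pics
0.0 [232.72967492 470.16421538 226.04393276] [-3.14009762e+00 -2.24423798e-04  2.68180983e+00] 18.8
scene [ 880.08567086 -494.64353862  834.18559094] [-2.561, 0.007, 0.78] 51.866518227474856 321.25871055458356 204.85332593845663
wide_slide_center mark [415. 148.] 0.78 [1085. -290. 1039.]
wide_slide_center mark [389. 173.] 0.76 [1242. -132. 1196.]
wide_slide_center mark [441. 171.] 0.61 [ 915. -459.  869.]Traceback (most recent call last):
  File "<stdin>", line 8, in <module>
  File "h.py", line 15, in cloud
    return P@np.array(c["rotation"]).T+np.array(c["position"])
           ~~~~~~~~~~~~~~~~~~~~~~~~~~~^~~~~~~~~~~~~~~~~~~~~~~~
ValueError: operands could not be broadcast together with shapes (424,) (3,)
```

```bash
sed -i 's/np.array(c\["rotation"\])/RM(c["rotation"])/g' h.py
cat >> h.py <<'E'
from scipy.spatial.transform import Rotation as Ro
def RM(e): return Ro.from_euler("xyz",e).as_matrix()
E
python3 - <<'E'
from h import *
for n in ["scene","top"]:
    c=capture(n); save(c,n+"0.png"); print(n,c["position"],np.round(c["rotation"],3).tolist(),c["vertical_fov"],c["cx"],c["cy"])
    for q in ["wide_slide_center","slim_slide_center","chute_load","mug_center"]:
        for r in mark_of(q,n)[:4]: print(q,"mark",np.round(r["xy"]),round(r["confidence"],2),np.round(world(c,*r["xy"])))
        for r in silhouettes(q,n)[:4]:
            P=cloud(c,r["pixels"]); print(q,"sil",np.round(r["box"]),round(r["confidence"],2),np.round(np.median(P,0)) if len(P) else None)
E
```

```text
scene [ 880.08567086 -494.64353862  834.18559094] [-2.561, 0.007, 0.78] 51.866518227474856 321.25871055458356 204.85332593845663
wide_slide_center mark [437. 171.] 0.77 [634. 157.  18.]
wide_slide_center mark [413. 148.] 0.75 [551. 164.  32.]
wide_slide_center mark [386. 174.] 0.74 [554.  55.  25.]
wide_slide_center sil [427. 159. 456. 179.] 0.86 [646. 163.  29.]
wide_slide_center sil [404. 134. 423. 158.] 0.78 [545. 174.  30.]
wide_slide_center sil [374. 165. 406. 184.] 0.74 [559.  61.  30.]
slim_slide_center mark [372. 142.] 0.66 [456. 116.  20.]
slim_slide_center sil [364. 134. 386. 151.] 0.64 [457. 118.  19.]
chute_load mark [269. 154.] 0.87 [ 318. -118.   53.]
chute_load mark [207. 310.] 0.76 [ 528. -464.   51.]
chute_load mark [303. 229.] 0.63 [ 531. -207.   53.]
chute_load mark [422. 227.] 0.41 [703.   6.   7.]
chute_load sil [209. 123. 301. 210.] 0.97 [ 321. -165.   52.]
chute_load sil [123. 266. 252. 388.] 0.75 [ 531. -507.   51.]
chute_load sil [238. 192. 346. 295.] 0.71 [ 533. -248.   52.]
mug_center mark [427. 228.] 0.77 [713.  17.   2.]
mug_center mark [301. 228.] 0.7 [ 
[... 440 characters left out ...]
]
wide_slide_center sil [235. 164. 252. 196.] 0.84 [557.  68.  31.]
wide_slide_center sil [192. 128. 206. 158.] 0.64 [640. 170.  30.]
slim_slide_center mark [222. 220.] 0.63 [462. 121.  20.]
slim_slide_center sil [215. 210. 228. 238.] 0.61 [454. 123.  19.]
chute_load mark [328. 281.] 0.72 [ 321. -118.   51.]
chute_load mark [362. 186.] 0.7 [ 531. -201.   51.]
chute_load mark [474. 183.] 0.58 [ 530. -450.   53.]
chute_load sil [440. 157. 543. 206.] 0.76 [ 533. -498.   50.]
chute_load sil [331. 156. 431. 206.] 0.65 [ 536. -243.   50.]
chute_load sil [298. 259. 398. 308.] 0.57 [ 318. -159.   50.]
mug_center mark [276. 112.] 0.93 [719.  -6.   6.]
mug_center mark [200. 142.] 0.71 [646. 168.  32.]
```

View pics/scene0.png

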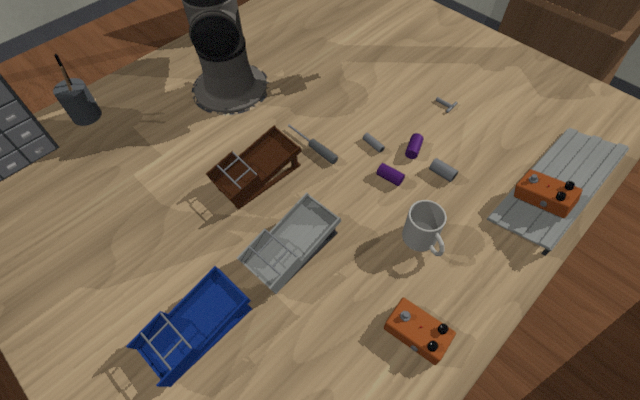

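View pics/top0.png

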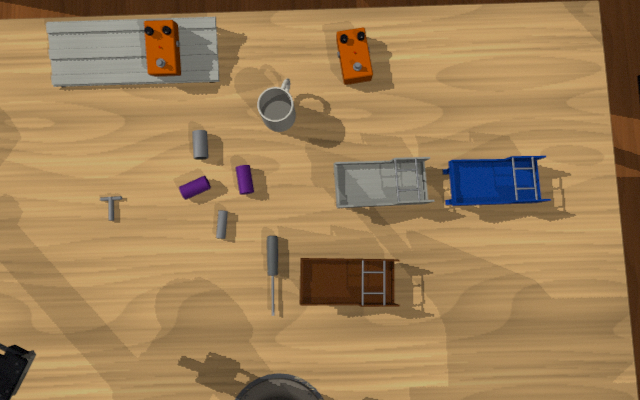

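Run:
```python
from h import *
ims=[]
for n,box in [("top",(170,110,440,250)),("scene",(230,110,470,300))]:
    c=capture(n); x0,y0,x1,y1=box; k=cv2.resize(c["frame"][y0:y1,x0:x1,::-1],(780,290 if n=="scene" else 300),interpolation=cv2.INTER_CUBIC)
    if n=="top": ims.append(cv2.resize(c["frame"][y0:y1,x0:x1,::-1],None,fx=2.8,fy=2.8,interpolation=cv2.INTER_CUBIC))
    for q in ["wide_slide_center","slim_slide_center","chute_load"]:
        for r in silhouettes(q,n):
            P=cloud(c,r["pixels"]); m=np.median(P,0)
            hsv=cv2.cvtColor(c["frame"],cv2.COLOR_RGB2HSV)[r["pixels"]].mean(0)
            if hsv[1]>90 : continue
            if q!="chute_load": P=P[P[:,2]>m[2]-6]
            (cx,cy),(w,h),a=cv2.minAreaRect(P[:,:2].astype(np.float32))
            print(n,q,np.round(r["box"]),round(r["confidence"],2),"med",np.round(m,1),"rect",np.round([cx,cy,w,h,a],1),"ztop",np.round(np.percentile(P[:,2],[5,50,95]),1),"hsv",np.round(hsv))
            if q=="chute_load":
                # floor fit
                xy=P[:,:2]-[531,-204]; g=(abs(xy[:,0])<30)&(abs(xy[:,1])<50); A=np.c_[xy[g],np.ones(g.sum())]
                s,*_=np.linalg.lstsq(A,P[g,2],rcond=None); print(" floor plane",s,g.sum(),np.degrees(np.arctan(np.hypot(*s[:2]))))
    for q in ["chute_load"]:
        for r in mark_of(q,n): print("mark",np.round(world(c,*r["xy"]),1),r["confidence"])
cv2.imwrite("pics/crop1.png",ims[0])
```

```text
top wide_slide_center [195. 129. 208. 160.] 0.59 med [639.8 170.8  30. ] rect [642.2 173.3  64.8  31.1   3.1] ztop [25.1 30.8 35.5] hsv [ 52.  12. 105.]
top slim_slide_center [215. 208. 229. 240.] 0.54 med [454.3 122.6  19.6] rect [453.7 124.2  20.8  62.8  86.3] ztop [14.8 19.9 24.1] hsv [ 53.  12. 110.]
top chute_load [330. 157. 434. 207.] 0.86 med [ 536.2 -243.3   50.4] rect [ 535.  -247.2  100.7  217.9    2.4] ztop [26.8 50.4 78.8] hsv [ 30.  17. 122.]
 floor plane [-9.38299333e-03  2.10822551e-01  5.27449088e+01] 1154 11.916358020123587
mark [ 532.8 -452.4   53.6] 0.96
mark [ 533.6 -191.1   52.9] 0.79
mark [ 323.7 -122.2   47.7] 0.7
mark [725.8  -6.4   1.7] 0.68
scene wide_slide_center [427. 155. 459. 177.] 0.65 med [646.6 164.1  28.3] rect [642.7 170.4  64.3  31.6   3.6] ztop [23.4 31.2 35.3] hsv [82. 15. 95.]
scene slim_slide_center [363. 132. 384. 153.] 0.65 med [456.8 118.3  18.7] rect [453.8 122.5  21.5  64.4  81.7] ztop [13.9 19.6 23.5] hsv [84. 12. 94.]
scene chute_load [235. 192. 344. 294.] 0.83 med [ 532.8 -247.7   51.3] rect [ 511.9 -227.9  144.9  253.     2.5] ztop [21.7 51.3 79. ] hsv [ 42.  10. 112.]
 floor plane [-7.28813196e-03  2.10920581e-01  5.32234987e+01] 1167 11.917192318126371
mark [ 318.2 -116.3   55.1] 0.93
mark [ 531.3 -460.    52.5] 0.81
mark [ 535.3 -205.9   52.6] 0.67
```

View pics/crop1.png

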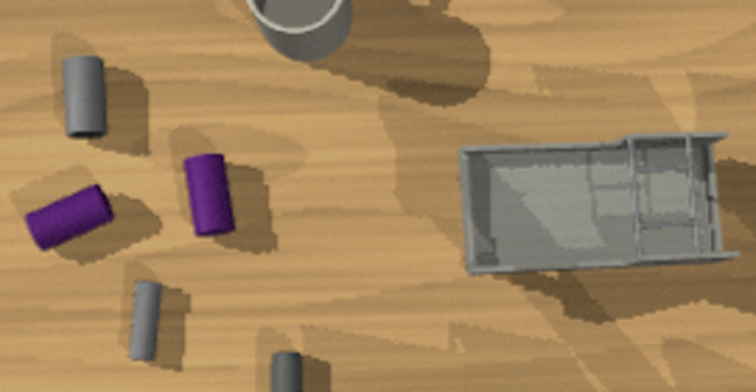

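Scene (640×400) and crop: three racks. Aluminium is at top px (382,184); blue at (493,181) and brown at (348,282) are decoys. For the wide slide I choose the grey tube at (200,144); the purple tubes at (195,187) and (244,180) are not meant. For the slim slide I choose the grey tube at (222,224); the screwdriver handle at (272,255) and the T-piece at (112,206) are not it. The crop confirms both are plain grey tubes. Heights (34 and 22), floor slope (11.9°) and floor z (53) all agree with the description.

Emit:
{"api": "servo_tool", "payload": {
  "slide": [
    [-1, 0, 0.2],
    [-1, 0, 0.2],
    [-1, 0, 0.2],
    [-1, 0, 0.2]
  ],
  "rot": [
    [0, 0, -0.165],
    [0, 0, -0.165],
    [0, 0, -0.165],
    [0, 0, -0.165]
  ],
  "claw": [80, 80, 80, 80]
}}

```text
time: 2.05
tool_pos: [414.6, 379.9, 185.9]
tcp_rot: [-3.141, -0.0, -3.083]
contact_force: [-0.4, 0.5, 0.5]
grip_width: 79.9
```

Emit:
{"api": "servo_tool", "payload": {
  "slide": [
    [-0.95, -0.95, 0.3],
    [-0.95, -0.95, 0.3],
    [-0.95, -0.95, 0.3],
    [-0.95, -0.95, 0.3],
    [-0.95, -0.95, 0.3]
  ],
  "rot": [
    [0, 0, 0],
    [0, 0, 0],
    [0, 0, 0],
    [0, 0, 0],
    [0, 0, 0]
  ],
  "claw": [80, 80, 80, 80, 80]
}}

```text
time: 2.68
tool_pos: [614.7, 200.3, 125.4]
tcp_rot: [-3.141, -0.001, -3.086]
contact_force: [0.0, 0.5, 0.7]
grip_width: 80.1
```

```bash
cat >> h.py <<'E'
def plan(*T):
    s=get_obs(); R=RM(s["tcp_rot"]); p=np.array(s["tool_pos"])
    print("t",s["time"],"tcp",np.round(p,1),"rot deg",np.round(np.degrees(s["tcp_rot"]),1),"F",np.round(s["contact_force"],1),"w",np.round(s["grip_width"],1))
    for t in T:
        d=R.T@(np.array(t[:3])-p)/200
        r=Ro.from_matrix(R.T@RM([np.pi,0,np.radians(t[3])])).as_rotvec()/np.pi
        print(t,"slide",np.round(d,3),"rot",np.round(r,3))
E
python3 -c "
from h import *
plan((642.4,172,120,183.3),(642.4,172,3,183.3))"
```

```text
t 2.675 tcp [614.7 200.3 125.4] rot deg [-1.800e+02 -1.000e-01 -1.768e+02] F [0.  0.5 0.7] w 80.1
(642.4, 172, 120, 183.3) slide [-0.13  -0.149  0.027] rot [-0.    -0.    -0.001]
(642.4, 172, 3, 183.3) slide [-0.131 -0.149  0.612] rot [-0.    -0.    -0.001]
```

Emit:
{"api": "servo_tool", "payload": {
  "slide": [
    [-0.13, -0.15, 0.1],
    [-0.13, -0.15, 0.35],
    [-0.13, -0.15, 0.55],
    [-0.13, -0.15, 0.605],
    [-0.13, -0.15, 0.605]
  ],
  "rot": [
    [0, 0, 0],
    [0, 0, 0],
    [0, 0, 0],
    [0, 0, 0],
    [0, 0, 0]
  ],
  "claw": [80, 80, 80, 80, 80]
}}

```text
time: 3.3
tool_pos: [640.7, 175.4, 6.1]
tcp_rot: [3.141, -0.0, -3.082]
contact_force: [0.3, -0.7, 0.1]
grip_width: 79.7
```

Emit:
{"api": "servo_tool", "payload": {
  "slide": [
    [0, 0, 0],
    [0, 0, 0],
    [0, 0, 0],
    [0, 0, 0],
    [0, 0, 0]
  ],
  "rot": [
    [0, 0, 0],
    [0, 0, 0],
    [0, 0, 0],
    [0, 0, 0],
    [0, 0, 0]
  ],
  "claw": [28, 28, 28, 28, 28]
}}

```text
time: 3.92
tool_pos: [640.8, 174.6, 5.9]
tcp_rot: [-3.142, 0.0, -3.083]
contact_force: [0.3, -0.8, -1.3]
grip_width: 35.0
```

Emit:
{"api": "servo_tool", "payload": {
  "slide": [
    [0, 0, -0.2],
    [0, 0, -0.5],
    [0, -0.1, -0.7],
    [0.15, -0.4, -0.75],
    [0.3, -0.7, -0.75]
  ],
  "rot": [
    [0, 0, 0],
    [0, 0, 0],
    [0, 0, 0.006],
    [0, 0, 0.006],
    [0, 0, 0.006]
  ],
  "claw": [28, 28, 28, 28, 28]
}}

```text
time: 4.55
tool_pos: [592.5, 39.5, 156.4]
tcp_rot: [-3.141, 0.002, -3.1]
contact_force: [0.9, -0.3, -3.0]
grip_width: 33.2
```

```bash
python3 -c "
from h import *
plan((534,-189,150,182.3),(534,-189,80,182.3))
c=capture('scene');save(c,'s2.png')
r=mark_of('wide_slide_center','scene');print([(x['xy'],x['confidence'],np.round(world(c,*x['xy']))) for x in r])"
```

```text
t 4.55 tcp [592.5  39.5 156.4] rot deg [-1.800e+02  1.000e-01 -1.776e+02] F [ 0.9 -0.3 -3. ] w 33.2
(534, -189, 150, 182.3) slide [ 0.34  -1.129  0.032] rot [-0.     0.001  0.   ]
(534, -189, 80, 182.3) slide [ 0.34  -1.129  0.382] rot [-0.     0.001  0.   ]
[([386.4, 175.1], 0.95, array([556.,  52.,  27.])), ([410.7, 149.1], 0.38, array([630.,  -3., 229.]))]
```

Emit:
{"api": "servo_tool", "payload": {
  "slide": [
    [0.1, -0.3, 0],
    [0.2, -0.6, 0],
    [0.34, -0.9, 0],
    [0.34, -1, 0],
    [0.34, -1, 0]
  ],
  "rot": [
    [0, 0, 0],
    [0, 0, 0],
    [0, 0, 0],
    [0, 0, 0],
    [0, 0, 0]
  ],
  "claw": [28, 28, 28, 28, 28]
}}

```text
time: 5.28
tool_pos: [532.6, -163.6, 155.3]
tcp_rot: [3.141, -0.0, -3.105]
contact_force: [-0.2, 0.3, -1.7]
grip_width: 33.7
```

```bash
python3 -c "
from h import *
plan((534,-200,150,182.3),(534,-200,70,182.3))"
```

```text
t 5.275 tcp [ 532.6 -163.6  155.3] rot deg [ 180.    -0.  -177.9] F [-0.2  0.3 -1.7] w 33.7
(534, -200, 150, 182.3) slide [-0.    -0.182  0.027] rot [ 0.    -0.    -0.001]
(534, -200, 70, 182.3) slide [-0.    -0.182  0.427] rot [ 0.    -0.    -0.001]
```

Emit:
{"api": "servo_tool", "payload": {
  "slide": [
    [0, -0.18, 0.05],
    [0, -0.18, 0.2],
    [0, -0.18, 0.35],
    [0, -0.18, 0.425],
    [0, -0.18, 0.425]
  ],
  "rot": [
    [0, 0, 0],
    [0, 0, 0],
    [0, 0, 0],
    [0, 0, 0],
    [0, 0, 0]
  ],
  "claw": [28, 28, 28, 28, 28]
}}

```text
time: 5.9
tool_pos: [534.1, -196.8, 69.8]
tcp_rot: [3.14, -0.002, -3.101]
contact_force: [-0.1, -0.1, -1.2]
grip_width: 33.3
```

Run:
```python
from h import *
plan((534,-200,70,182.3))
ims=[]
for n,b in [("scene",(230,110,390,300)),("top",(300,130,460,230))]:
    c=capture(n); ims.append(cv2.resize(c["frame"][b[1]:b[3],b[0]:b[2],::-1],(390,int(390*(b[3]-b[1])/(b[2]-b[0])))))
h=max(i.shape[0] for i in ims); cv2.imwrite("pics/rel1.png",np.hstack([cv2.copyMakeBorder(i,0,h-i.shape[0],0,0,0) for i in ims]))
```

```text
t 5.9 tcp [ 534.1 -196.8   69.8] rot deg [ 1.799e+02 -1.000e-01 -1.777e+02] F [-0.1 -0.1 -1.2] w 33.3
(534, -200, 70, 182.3) slide [ 0.001 -0.016 -0.001] rot [ 0.    -0.001  0.   ]
```

View pics/rel1.png

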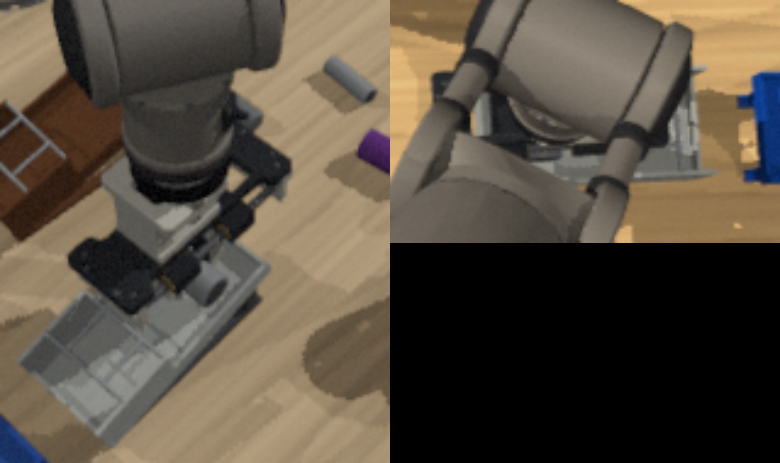

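The wide tube is held level across the open upper channel (crop px 208,285), centred between the walls and clear of the guard. Releasing it now.

Emit:
{"api": "servo_tool", "payload": {
  "slide": [
    [0, 0, 0],
    [0, 0, 0],
    [0, 0, 0],
    [0, 0, -0.1],
    [0, 0, -0.3]
  ],
  "rot": [
    [0, 0, 0],
    [0, 0, 0],
    [0, 0, 0],
    [0, 0, 0],
    [0, 0, 0]
  ],
  "claw": [50, 50, 50, 50, 50]
}}

```text
time: 6.62
tool_pos: [533.3, -197.5, 130.0]
tcp_rot: [3.14, -0.003, -3.102]
contact_force: [1.5, -1.0, 0.4]
grip_width: 49.8
```

Emit:
{"api": "servo_tool", "payload": {
  "slide": [
    [0, 0, -0.2],
    [0.2, 0.3, -0.3],
    [0.3, 0.6, -0.3],
    [0.4, 0.9, -0.3],
    [0.4, 1, -0.3]
  ],
  "rot": [
    [0, 0, 0],
    [0, 0, 0],
    [0, 0, 0.02],
    [0, 0, 0.046],
    [0, 0, 0.046]
  ],
  "claw": [60, 60, 60, 60, 60]
}}

```text
time: 7.25
tool_pos: [444.8, 0.9, 191.2]
tcp_rot: [3.141, 0.0, 3.037]
contact_force: [0.9, -0.3, -0.2]
grip_width: 60.1
```

Run:
```python
from h import *
plan((453.8,123.4,130,174),(453.8,123.4,4,174))
c=capture("scene"); k=c["frame"][110:310,220:480,::-1]; cv2.imwrite("pics/after1.png",cv2.resize(k,None,fx=2.8,fy=2.8))
for q in ["slim_slide_center","wide_slide_center"]:
  for r in silhouettes(q,"scene"):
    P=cloud(c,r["pixels"]); print(q,np.round(r["box"]),round(r["confidence"],2),np.round(np.median(P,0)),np.round(cv2.minAreaRect(P[:,:2].astype(np.float32))[0]))
```

```text
t 7.25 tcp [444.8   0.9 191.2] rot deg [180.   0. 174.] F [ 0.9 -0.3 -0.2] w 60.1
(453.8, 123.4, 130, 174) slide [0.019 0.614 0.306] rot [0. 0. 0.]
(453.8, 123.4, 4, 174) slide [0.02  0.613 0.936] rot [0. 0. 0.]
slim_slide_center [237. 192. 342. 294.] 0.65 [ 533. -239.   54.] [ 513. -228.]
slim_slide_center [364. 131. 384. 151.] 0.59 [456. 119.  19.] [456. 122.]
wide_slide_center [247. 255. 278. 282.] 0.86 [ 544. -332.   59.] [ 541. -332.]
wide_slide_center [375. 165. 403. 187.] 0.59 [561.  61.  29.] [551.  76.]
wide_slide_center [405. 134. 424. 159.] 0.55 [546. 172.  30.] [542. 184.]
```

View pics/after1.png

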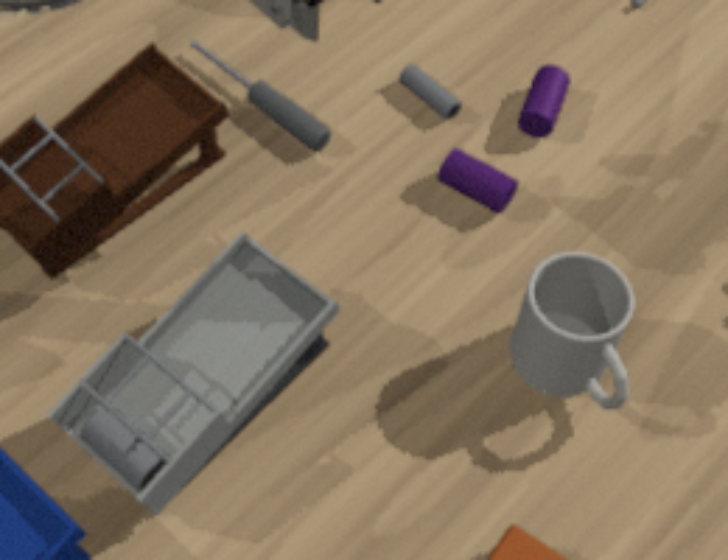

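The wide slide lies against the front lip (crop px 120,445; world y≈-331, expected about -324 plus visible-surface bias). The slim slide is undisturbed at crop (430,90).

Emit:
{"api": "servo_tool", "payload": {
  "slide": [
    [0.02, 0.3, 0.15],
    [0.02, 0.61, 0.3],
    [0.02, 0.61, 0.3],
    [0.02, 0.61, 0.5],
    [0.02, 0.61, 0.7]
  ],
  "rot": [
    [0, 0, 0],
    [0, 0, 0],
    [0, 0, 0],
    [0, 0, 0],
    [0, 0, 0]
  ],
  "claw": [60, 60, 60, 60, 60]
}}

```text
time: 8.02
tool_pos: [456.7, 119.3, 50.2]
tcp_rot: [3.141, 0.003, 3.036]
contact_force: [0.5, -0.9, 0.4]
grip_width: 60.1
```

```bash
python3 -c "
from h import *
plan((454.5,123,4,174))"
```

```text
t 8.025 tcp [456.7 119.3  50.2] rot deg [180.    0.2 174. ] F [ 0.5 -0.9  0.4] w 60.1
(454.5, 123, 4, 174) slide [0.013 0.017 0.231] rot [ 0.     0.001 -0.   ]
```

Emit:
{"api": "servo_tool", "payload": {
  "slide": [
    [0.01, 0.017, 0.1],
    [0.01, 0.017, 0.2],
    [0.01, 0.017, 0.23],
    [0.01, 0.017, 0.23]
  ],
  "rot": [
    [0, 0, 0],
    [0, 0, 0],
    [0, 0, 0],
    [0, 0, 0]
  ],
  "claw": [60, 60, 60, 60]
}}

```text
time: 8.52
tool_pos: [454.2, 123.3, 4.8]
tcp_rot: [-3.142, 0.0, 3.036]
contact_force: [0.2, 0.4, -0.0]
grip_width: 59.9
```

Emit:
{"api": "servo_tool", "payload": {
  "slide": [
    [0, 0, 0],
    [0, 0, 0],
    [0, 0, 0],
    [0, 0, 0],
    [0, 0, 0]
  ],
  "rot": [
    [0, 0, 0],
    [0, 0, 0],
    [0, 0, 0],
    [0, 0, 0],
    [0, 0, 0]
  ],
  "claw": [16, 16, 16, 16, 16]
}}

```text
time: 9.15
tool_pos: [453.6, 124.1, 4.8]
tcp_rot: [3.141, 0.0, 3.037]
contact_force: [-0.3, 0.5, 1.5]
grip_width: 21.3
```

Emit:
{"api": "servo_tool", "payload": {
  "slide": [
    [0, 0, -0.2],
    [0, 0, -0.5],
    [0, -0.1, -0.75],
    [-0.15, -0.4, -0.75],
    [-0.25, -0.7, -0.75]
  ],
  "rot": [
    [0, 0, 0],
    [0, 0, 0],
    [0, 0, -0.01],
    [0, 0, -0.046],
    [0, 0, -0.046]
  ],
  "claw": [16, 16, 16, 16, 16]
}}

```text
time: 9.78
tool_pos: [488.4, -16.5, 155.6]
tcp_rot: [-3.141, 0.003, -3.099]
contact_force: [1.0, 0.4, -0.5]
grip_width: 20.9
```

```bash
python3 -c "
from h import *
plan((534,-199,150,182.3),(534,-199,70,182.3))"
```

```text
t 9.775 tcp [488.4 -16.5 155.6] rot deg [-180.     0.2 -177.5] F [ 1.   0.4 -0.5] w 20.9
(534, -199, 150, 182.3) slide [-0.189 -0.922  0.029] rot [-0.     0.001  0.001]
(534, -199, 70, 182.3) slide [-0.188 -0.921  0.429] rot [-0.     0.001  0.001]
```

Emit:
{"api": "servo_tool", "payload": {
  "slide": [
    [-0.06, -0.3, 0.02],
    [-0.12, -0.6, 0.02],
    [-0.19, -0.9, 0.02],
    [-0.19, -0.92, 0.02],
    [-0.19, -0.92, 0.1]
  ],
  "rot": [
    [0, 0, 0],
    [0, 0, 0],
    [0, 0, 0],
    [0, 0, 0],
    [0, 0, 0]
  ],
  "claw": [16, 16, 16, 16, 16]
}}

```text
time: 10.4
tool_pos: [532.9, -197.7, 134.5]
tcp_rot: [-3.141, 0.001, -3.103]
contact_force: [-0.1, 0.0, -0.9]
grip_width: 20.9
```

```bash
python3 -c "
from h import *
plan((534,-199,68,182.3))"
```

```text
t 10.4 tcp [ 532.9 -197.7  134.5] rot deg [-1.800e+02  1.000e-01 -1.778e+02] F [-0.1  0.  -0.9] w 20.9
(534, -199, 68, 182.3) slide [-0.005 -0.006  0.332] rot [-0.  0. -0.]
```

Emit:
{"api": "servo_tool", "payload": {
  "slide": [
    [0, 0, 0.12],
    [0, 0, 0.24],
    [0, 0, 0.33],
    [0, 0, 0.33],
    [0, 0, 0.33]
  ],
  "rot": [
    [0, 0, 0],
    [0, 0, 0],
    [0, 0, 0],
    [0, 0, 0],
    [0, 0, 0]
  ],
  "claw": [16, 16, 16, 16, 16]
}}

```text
time: 11.02
tool_pos: [532.9, -196.7, 68.9]
tcp_rot: [3.141, 0.0, -3.101]
contact_force: [0.5, 0.5, -0.1]
grip_width: 20.9
```

Run:
```python
from h import *
plan((534,-199,68,182.3))
c=capture("scene"); k=c["frame"][130:310,220:400,::-1]; cv2.imwrite("pics/rel2.png",cv2.resize(k,None,fx=3,fy=3))
```

```text
t 11.025 tcp [ 532.9 -196.7   68.9] rot deg [ 180.     0.  -177.7] F [ 0.5  0.5 -0.1] w 20.9
(534, -199, 68, 182.3) slide [-0.005 -0.012  0.004] rot [0. 0. 0.]
```

View pics/rel2.png

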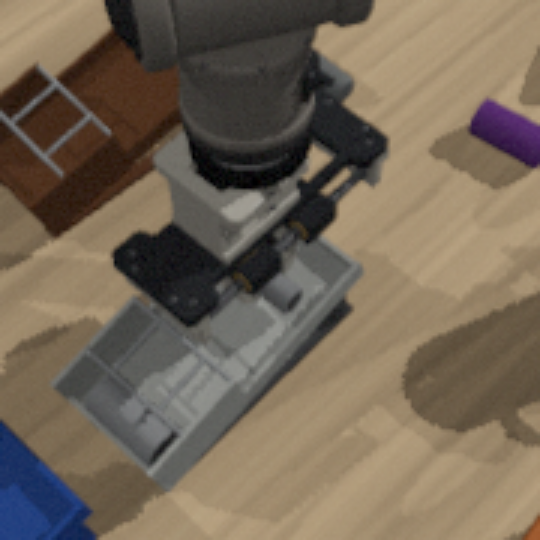

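The slim tube is held across the channel (crop px 285,292), and the wide one is still at the lip (140,425). Releasing it now.

Emit:
{"api": "servo_tool", "payload": {
  "slide": [
    [0, 0, 0],
    [0, 0, 0],
    [0, 0, 0],
    [0, 0, -0.1],
    [0, 0, -0.3]
  ],
  "rot": [
    [0, 0, 0],
    [0, 0, 0],
    [0, 0, 0],
    [0, 0, 0],
    [0, 0, 0]
  ],
  "claw": [40, 40, 40, 40, 40]
}}

```text
time: 11.7
tool_pos: [531.7, -197.2, 127.8]
tcp_rot: [3.139, -0.003, -3.102]
contact_force: [-0.2, -0.8, -0.0]
grip_width: 40.1
```

Emit:
{"api": "servo_tool", "payload": {
  "slide": [
    [0, 0, -0.3],
    [0.2, 0.3, -0.4],
    [0.3, 0.6, -0.4],
    [0.4, 0.9, -0.4],
    [0.4, 0.9, -0.4]
  ],
  "rot": [
    [0, 0, 0],
    [0, 0, 0],
    [0, 0, 0],
    [0, 0, 0],
    [0, 0, 0]
  ],
  "claw": [40, 40, 40, 40, 40]
}}

```text
time: 12.32
tool_pos: [444.2, -18.4, 209.1]
tcp_rot: [3.141, 0.0, -3.099]
contact_force: [-0.2, -0.7, 0.9]
grip_width: 39.9
```

Emit:
{"api": "servo_tool", "payload": {
  "slide": [
    [0, 0, 0],
    [0, 0, 0],
    [0, 0, 0],
    [0, 0, 0],
    [0, 0, 0]
  ],
  "rot": [
    [0, 0, 0],
    [0, 0, 0],
    [0, 0, 0],
    [0, 0, 0],
    [0, 0, 0]
  ],
  "claw": [40, 40, 40, 40, 40]
}}

```text
time: 12.95
tool_pos: [445.8, -21.3, 208.5]
tcp_rot: [3.142, -0.0, -3.103]
contact_force: [-0.1, 0.5, -0.2]
grip_width: 39.7
```

Run:
```python
from h import *
plan()
c=capture("scene"); ims=[cv2.resize(c["frame"][180:310,225:355,::-1],(400,400),interpolation=cv2.INTER_CUBIC)]
t=capture("top"); ims.append(cv2.resize(t["frame"][130:230,330:430,::-1],(400,400),interpolation=cv2.INTER_CUBIC))
for n,k in (("scene",c),("top",t)):
  for q in ["slim_slide_center","wide_slide_center","mug_center"]:
    for r in silhouettes(q,n):
      P=cloud(k,r["pixels"]); print(n,q,np.round(r["box"]),round(r["confidence"],2),np.round(np.median(P,0)))
cv2.imwrite("pics/after2.png",np.hstack(ims))
```

```text
t 12.95 tcp [445.8 -21.3 208.5] rot deg [ 180.    -0.  -177.8] F [-0.1  0.5 -0.2] w 39.7
scene slim_slide_center [259. 247. 288. 272.] 0.64 [ 537. -302.   53.]
scene slim_slide_center [237. 191. 348. 294.] 0.45 [ 535. -234.   55.]
scene wide_slide_center [404. 136. 424. 158.] 0.8 [545. 175.  30.]
scene wide_slide_center [248. 256. 276. 282.] 0.67 [ 546. -332.   59.]
scene wide_slide_center [374. 163. 407. 185.] 0.58 [559.  61.  29.]
scene mug_center [405. 199. 450. 256.] 0.8 [715. -23.  54.]
top slim_slide_center [400. 164. 415. 196.] 0.58 [ 540. -297.   52.]
top wide_slide_center [409. 163. 427. 197.] 0.65 [ 541. -323.   58.]
top wide_slide_center [182. 180. 197. 198.] 0.65 [536. 202.  31.]
top wide_slide_center [256.  78. 295. 131.] 0.16 [724. -10.  39.]
top mug_center [258.  81. 296. 131.] 0.97 [725. -11.  39.]
```

View pics/after2.png

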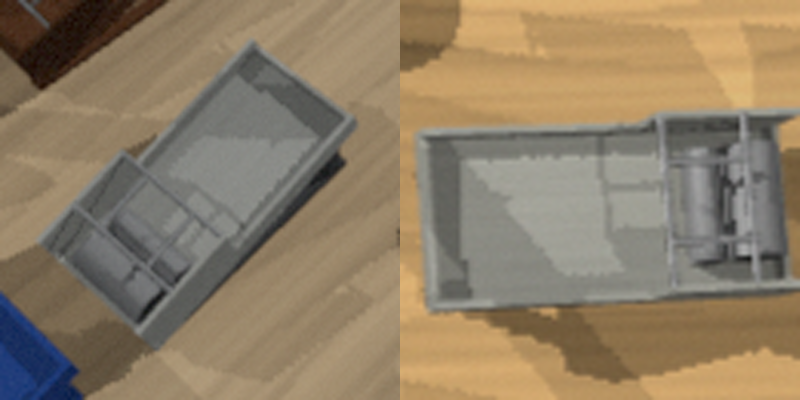

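Both slides are in the channel. The wide one is at the lip (right view, px 762,200) and the slim one sits right behind it (705,205), 26–30 mm apart where 27 mm means contact. The mug is unmoved.

```bash
python3 -c "
from plant import *
print(close_job())"
```

```text
the job is handed in; nothing more can be done
None
```

I loaded both steel slides into the aluminium rack, the wide one first and then the slim one, and handed the job in at about 13 s of the 54 s allowed. Each was gripped across its diameter, held about 10 mm above the open upper part of the channel, and let go to roll down.

- **Slides:** the last pictures from both cameras show the wide slide against the front lip, at y about -323 mm from the top camera where about -324 was expected. The slim one is right behind it: the gap between their centres measures 26–30 mm, and touching would be about 27.
- **Mug and look-alikes:** the mug was within measuring error of where it started. I did not touch the purple tubes or the blue and brown racks.
- **Robot:** the gripper ended well clear of the rack, and the contact force at the end of each move was never above about 3 N.
- **Disagreements:** the scene camera put the wide slide's visible surface about 9 mm farther down the channel than the top camera did. I put that down to its oblique view. The networks also gave a few false hits: once the rack was taken for the slim slide, and the purple tubes came up repeatedly. I ruled these out by colour and position.

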